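Spring the hidden catch of the nozzle drawer

ROBOT

A 6-joint arm with a two-finger parallel gripper is mounted at the origin on the work surface. World frame = base frame: x ahead of the robot, y to its left, z up, the work surface at z = 0. Lengths are in mm, angles in rad, forces in N, time in s.
With the tool pointing down it reaches from about 350 to 975 mm from the base axis. Payload 17.4 kg.
Tool frame: the origin (TCP) lies on the front face of the gripper's body, between the roots of the fingers; the fingertips stand 73 mm ahead of it and the grasp point (between the pads) lies 54 mm ahead of it (manip.tips_ahead is the distance from the TCP to the fingertips, in mm); z points along the fingers, y is the line along which they close (so a half turn about z gives the same grasp; the last joint's range is limited). The gripper opens to 85 mm and grips with 20 to 120 N. Pads are 22 mm wide; open, the fingers measure 114 mm over their backs; the gripper's body (76 mm by 85 mm) begins 54 mm behind the grasp point. The pads swing forward as they close: fully open they stand 13 mm farther back than shut.
Start: joints at [-1.247, 0.116, 1.442, -0, 1.584, -0.038], TCP at [238.913, -631.311, 303.903] pointing down, gripper open.
Joint ranges: [-2.83, 2.83], [-0.83, 2.19], [0.07, 2.5], [-1.14, 4.28], [0.01, 3], [-2.97, 2.97]. Speed limits (rad/s): [1.89, 1.89, 2.22, 3.14, 3.14, 3.14].

INTERFACE

Orientations are given as [roll, pitch, yaw] about the fixed x, y, z axes, in that order (R = Rz(yaw) Ry(pitch) Rx(roll)).
In Python, from rig import manip gives the robot as it stands.
- The arm moves only by the tool arm_command, never from a script. Its argument "commands" is a list that holds one entry, the list of rows, each a list of 7 numbers: the shift along the tool's x, y, z in mm, then the turn, a rotation vector about the tool's x, y, z in units of 5 degrees (1.0 is 5 degrees), then the closure, from 0 (fully open) to 1 (shut). In form: [[[x, y, z, rx, ry, rz, fingers], ...]]. A call has 1 to 5 rows; each row is the pose to reach, as a shift and turn from the pose commanded when the call began, along the tool's axes at that moment; what a row does not reach only later rows make up. A row lasts 1/10 s, in which the tool goes at most 50 mm and 8.59 degrees, less where a joint would pass 70% of its speed; a pose out of reach is approached as far as the arm can. A call with a gripper value outside its range is refused whole. The fingers move at their own pace and stop on an object; the grip force is fixed at half the most. Time passes only in rows, so rows that repeat a pose let the fingers close. It gives the time, the measured TCP pose, the force, the opening and the grip force at its end, in the units of the state.
- manip.state(): the state, without advancing time (a new reading comes with each control period).
- manip.camera(name): name is "scene" or "side" or "wrist"; returns the picture (400x640x3 uint8, red, green, blue); there is no depth.
- manip.get_calibration(name): a dict with "K" (3x3 intrinsics, pixels), "rvec" (rotation vector, rad) and "tvec" (3), from world to camera coordinates, as OpenCV has them. Camera axes: x right, y down, z forward; pixel columns grow to the right and rows downward; lengths in mm; the calibration is good to about 2 mm. A picture is of the moment at which its call begins: read the wrist's pose just before it. get_calibration takes no time and is no camera call; for the wrist camera it gives the pose at the moment of the call.
- manip.hand_in(): hands the job in; it is judged then, once.
The state is a dict: "time_s": time; "joints": joint angles; "joint_vel": joint speeds; "joint_efforts": joint torques, N m; "position": TCP position; "eef_rot": TCP orientation; "force": force on the tool from outside, world axes, zero at the start; "moment": the same for the moment, N m; "gripper_width": finger opening in mm; "gripper_force": force on a finger pad.
Only numpy, scipy, OpenCV 4.12 (cv2) and the standard library are available. Lean on these libraries where they do the work, as an engineer would, in place of code of your own. Each camera call takes 0.05 s, during which the arm holds its last target. There are 200 camera calls.

TASK

Open the drawer of the metal nozzle chest; it has no handle. The finger recess of its catch is hidden under a flush sprung flap somewhere along the groove in the chest's top: slide along the groove until the gripper sinks in, press down until the drawer pops out, then pull the drawer fully open and let go. Never press the groove's rubber-mounted floor strip with more than 20 N, and leave the sugar shaker, the pastry box and the jam tin where they stand.

Things in the scene. Friction and masses are not known exactly. Their poses are not given: they have to be found in the camera images.
- chest: pale brushed-metal chest, 240 (x) x 420 (y) x 120 mm high, fixed to the bench; origin at the centre of its underside, z up, its front (drawer side, towards the robot) is its -x side. The front face is at x = -120 mm, the flat top at z = 120 mm. A straight groove runs along its y axis in the top, close to the front edge.
- groove_mid (a point): centre of the groove's grey floor strip; axes as the chest's. The groove is 40 mm wide (x +-20) and 180 mm long (y +-90); its floor lies 5 mm below the chest's top. Somewhere along it a flush sprung flap, 50 mm long (y), as wide as the groove and looking just like the strip, hides the finger recess; its centre is anywhere within y +-58 mm, not reported.
- strip (a joint): how far the whole grey floor strip is pressed down on its rubber mounts, m: 0 at rest, about 8 N per mm, stop at 5 mm. More than 2.5 mm (20 N) harms it. The flap, with the catch at the end of its travel, passes its load on to this strip.
- drawer (a joint): how far the drawer is out, m: 0 shut and latched, about 0.06 to 0.07 after it has popped out towards the robot (chest -x), 0.125 fully open at its stop. It slides with 1.5 N of friction and stays where it is left.
- drawer_lip (a point): middle of the top edge of the drawer's blue front panel, 96 mm above the bench; axes as the chest's; moves with the drawer. Panel 380 mm long (y), 10 mm thick (x +-5), 84 mm high, flush under the chest's front edge when shut. Behind it the drawer is empty for 47 mm (x) and 76 mm below the lip deep; then a nozzle rack reaching 24 mm below the lip.
- shaker_mid (a point): steel sugar shaker, 60 mm across, 115 mm tall, standing loose on the rear of the chest's top; the point is on its axis, 57 mm above its foot
- eclair_box_mid (a point): clear pastry box with three eclairs, 130 x 150 x 62 mm, loose on the bench to the left (+y) of the chest; the point is at its centre
- jam_tin_mid (a point): red jam tin, 74 mm across, 95 mm tall, loose on the bench to the right (-y) of the chest; the point is at its centre
- groove_end (a point): the +y end of the groove floor. How the flap feels: it yields only when all that presses it lies within its 50 mm (near its ends a bevelled fingertip sinks part-way, then wedges: go on to the middle). 1 N starts it, 1.5 N takes it 8 mm down onto the catch; the catch starts at 3 N, takes up to 6 N, and about 5 mm on snaps and frees the drawer; end of travel at 8 mm. Both spring back.
Things that resemble listed ones, but are neither listed nor needed, are in the scene too. What is shaped like the part that bears shaker_mid but purple or yellow is not meant.

How it is judged (in metres and radians):
On the way:
1. the catch has been pressed and the drawer has popped out (more than 40 mm) (value of joint drawer above 0.04 m), for 0.1 s.
At the end, for the whole second after the job is handed in: the drawer is open by more than 115 of its 125 mm, nothing presses on the strip, and shaker, pastry box and tin stand within 30 mm of where they were, the shaker upright (value of joint drawer above 0.115 m and value of joint strip below 0.0015 m and angle between shaker_mid's own z axis and vertical below 0.2 rad and distance of each of shaker_mid, eclair_box_mid, jam_tin_mid from where it was at the start of the episode below 0.03 m); the robot touches nothing.
It fails at once if the floor strip was pressed more than 2.5 mm down (over 20 N) (value of joint strip above 0.0025 m).
It fails at once if the shaker was pushed more than 30 mm or tipped (distance of shaker_mid from where it was at the start of the episode above 0.03 m or angle between shaker_mid's own z axis and vertical above 0.35 rad).
It fails at once if the pastry box or the tin was pushed more than 30 mm (distance of any of eclair_box_mid, jam_tin_mid from where it was at the start of the episode above 0.03 m).
It also fails if it takes over 64 s, if anything falls off the work surface, if the arm or the gripper's body presses on something with over 40 N, if the wrist force passes 120 N, or if a joint passes its speed limit or range.

## Working session

There is one attempt and no reset: what is moved stays moved. The work goes in short steps, Python scripts to look and compute and a tool call to move; the robot and the scene stay as the last step left them, time stands still between calls to the robot, and variables do not carry over. Pictures are saved under pics/ and viewed, at most 10 in all, crops included, and the job is handed in when it is done.

Besides the shell and the picture viewer there is one more tool, called after "Emit:" as a command line: name --argument value ..., lists and objects as JSON in quotes. arm_command: Moves the arm, as the interface text tells. Its arguments: {"type":"object","properties":{"commands":{"type":"array"}},"required":["commands"]}

```bash
mkdir -p pics; ls; cat > h.py <<'E'
import numpy as np, cv2
from rig import manip
def cal(n):
    c=manip.get_calibration(n); K=np.array(c["K"],float); R,_=cv2.Rodrigues(np.array(c["rvec"],float)); return K,R,np.array(c["tvec"],float).ravel()
def ray(c,p):
    K,R,t=c; d=R.T@np.linalg.inv(K)@np.array([p[0],p[1],1.]); return -R.T@t,d/np.linalg.norm(d)
def plane(c,p,z):
    o,d=ray(c,p); return o+d*(z-o[2])/d[2]
def tri(c1,p1,c2,p2):
    o1,d1=ray(c1,p1);o2,d2=ray(c2,p2); s=np.linalg.lstsq(np.c_[d1,-d2],o2-o1,rcond=None)[0]
    a,b=o1+d1*s[0],o2+d2*s[1]; return (a+b)/2,np.linalg.norm(a-b)
def proj(c,X):
    K,R,t=c; q=K@(R@np.asarray(X,float)+t); return q[:2]/q[2]
def shot(n,f):
    c=cal(n); im=cv2.cvtColor(manip.camera(n),cv2.COLOR_RGB2BGR); cv2.imwrite(f"pics/{f}.png",im); return c,im
E
python3 - <<'E'
from h import *
a=shot("scene","scene0")[1]; b=shot("side","side0")[1]; 
s=manip.state(); print(s); print(manip.tips_ahead)
for n in("scene","side"):
    c=cal(n); print(n,-c[1].T@c[2], c[1][2])
E
```

```text
pics
{'time_s': 0.1, 'joints': array([-1.24680585e+00,  1.16434272e-01,  1.44216388e+00,  1.27164257e-05,
        1.58400331e+00, -3.78285914e-02]), 'joint_vel': array([-0.00025694, -0.00183368, -0.00098943, -0.00033361, -0.00055599,
       -0.00086934]), 'joint_efforts': array([ 3.28726434e-03, -7.33660841e+01, -6.33787894e+01,  2.06885943e-05,
        5.28046585e-03,  7.10738647e-06]), 'position': array([ 238.88257392, -631.22393765,  303.25996459]), 'eef_rot': array([-3.14058505e+00, -5.08588600e-05,  3.61819208e-01]), 'force': array([ 0.46931497,  0.26883056, -0.00204508]), 'moment': array([-0.02110736, -0.02036678,  0.04723205]), 'gripper_force': 0.0, 'gripper_width': 85.0059243158307}
72.6
scene [1187.01479348 -307.65021133 1052.54648428] [-0.46389429  0.31136242 -0.82937056]
side [ 308.42411456 -493.84009039  897.0815508 ] [ 0.37871362  0.50325635 -0.77672971]
```

View pics/scene0.png

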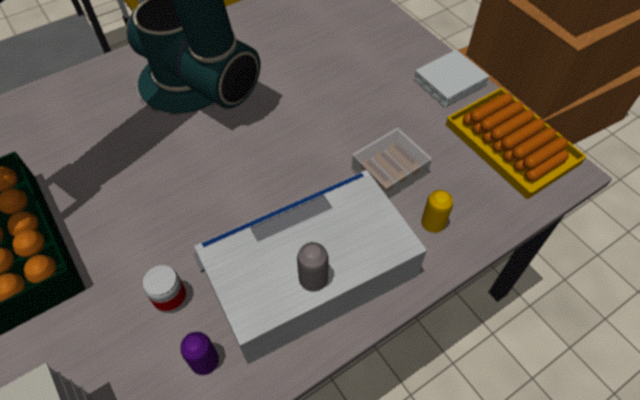

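View pics/side0.png

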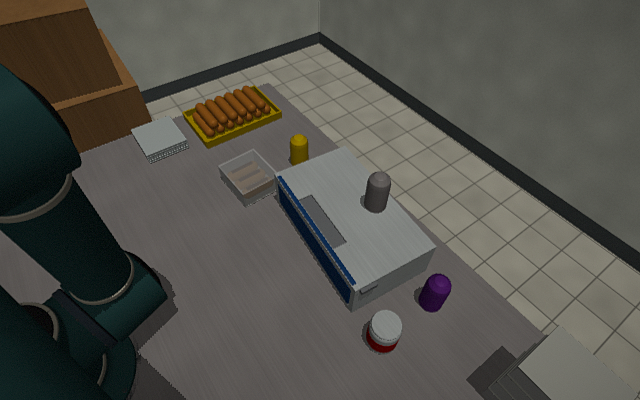

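Scene: the pale chest with its groove at about (292,217), the steel shaker at (313,266), purple (199,352) and yellow (437,210) look-alikes, the tin at (165,287), and the pastry box at (392,160), with another tray at (452,78). Side: groove at (322,220), shaker (377,190), blue panel from (280,180) to (350,297).

Candidates in the scene view: groove is the only grey slot (292,217). Shaker is grey (313,266), not purple or yellow. Pastry box is the one with three eclairs (392,160), not the closed box (452,78) or the yellow tray.

```bash
python3 - <<'E'
from h import *
out=[];C={}
for n,seed,crop in(("scene",(292,217),(180,150,440,360)),("side",(322,220),(210,140,450,310))):
    im=cv2.imread(f"pics/{n}0.png"); C[n]=cal(n); c=C[n]
    g=cv2.GaussianBlur(im,(3,3),0)
    m=np.zeros((402,642),np.uint8); cv2.floodFill(g.copy(),m,seed,0,(14,)*3,(14,)*3,4|(255<<8)|cv2.FLOODFILL_MASK_ONLY|cv2.FLOODFILL_FIXED_RANGE)
    m=m[1:-1,1:-1]; m=cv2.morphologyEx(m,cv2.MORPH_OPEN,np.ones((5,5)))
    k=max(cv2.findContours(m,0,2)[0],key=cv2.contourArea)
    print(n,g[seed[1],seed[0]],cv2.contourArea(k))
    q=cv2.approxPolyDP(cv2.convexHull(k),6,True)[:,0]; print("groove",q.tolist())
    print(np.array([plane(c,p,115) for p in q]).round())
    M=cv2.moments(m,True); cen=(M["m10"]/M["m00"],M["m01"]/M["m00"]); C[n+"c"]=cen
    print("cen",cen,plane(c,cen,115).round())
    b,gr,r=[im[...,i].astype(int) for i in range(3)]
    mb=((b>r+35)&(b>gr+20)&(gr<90)).astype(np.uint8); x0,y0,x1,y1=crop; w=np.zeros_like(mb); w[y0:y1,x0:x1]=mb[y0:y1,x0:x1]
    kb=max(cv2.findContours(w,0,2)[0],key=cv2.contourArea); rect=cv2.boxPoints(cv2.minAreaRect(kb)); print("blue",rect.round().tolist())
    v=im.copy(); cv2.polylines(v,[k],True,(0,255,0),1); cv2.polylines(v,[kb],True,(0,0,255),1)
    out.append(cv2.resize(v[y0:y1,x0:x1],(400,400*(y1-y0)//(x1-x0))))
H=max(o.shape[0] for o in out); cv2.imwrite("pics/c1.png",np.hstack([cv2.copyMakeBorder(o,0,H-o.shape[0],0,0,0) for o in out]))
print(tri(C["scene"],C["scenec"],C["side"],C["sidec"]))
E
```

```text
scene [100  98  99] 1065.0
groove [[329, 204], [262, 238], [252, 231], [319, 197]]
[[ 672.   58.  115.]
 [ 664. -109.  115.]
 [ 637. -118.  115.]
 [ 644.   50.  115.]]
cen (290.27850304612707, 217.58572671888598) [654. -32. 115.]
blue [[202.0, 243.0], [361.0, 172.0], [363.0, 176.0], [204.0, 247.0]]
side [84 84 83] 800.5
groove [[301, 199], [315, 199], [343, 243], [330, 245]]
[[ 655.   60.  115.]
 [ 686.   38.  115.]
 [ 660. -118.  115.]
 [ 631. -104.  115.]]
cen (322.1103368176539, 221.19396051103368) [658. -34. 115.]
blue [[277.0, 177.0], [281.0, 174.0], [356.0, 282.0], [352.0, 285.0]]
(array([656.14423047, -34.02641637, 117.99390567]), np.float64(2.3653854970669834))
```

View pics/c1.png

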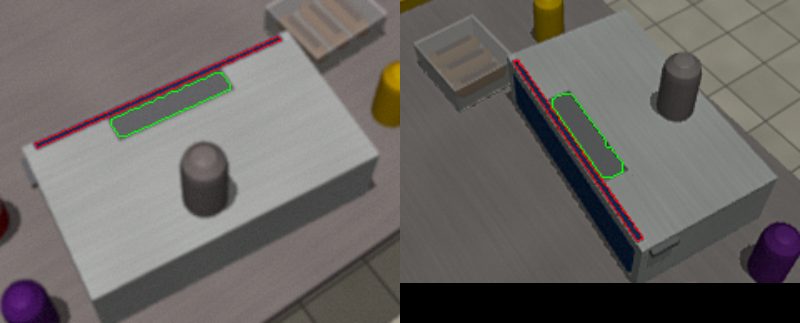

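The crop confirms the groove contour (grey slot next to the blue lip). Both views agree: centre ≈ (656,-34,118), triangulated height 118 vs 115 expected, length ≈168–180 mm. I'm moving above it now.

Emit:
arm_command --commands '[[[40,-27,0,0,0,0,1],[80,-55,0,0,0,0,1],[120,-82,0,0,0,0,1],[160,-109,0,0,0,0,1],[200,-137,0,0,0,0,1]]]'

```text
time_s: 0.6
position: [378.1, -430.7, 303.6]
eef_rot: [-3.141, 0.0, 0.361]
force: [1.7, -0.2, -0.4]
gripper_width: 12.1
gripper_force: 0.0
```

Emit:
arm_command --commands '[[[40,-27,0,0,0,0,1],[80,-55,0,0,0,0,1],[120,-82,0,0,0,0,1],[160,-109,0,0,0,0,1],[200,-137,0,0,0,0,1]]]'

```text
time_s: 1.1
position: [516.7, -231.6, 303.8]
eef_rot: [-3.142, 0.0, 0.362]
force: [0.4, -0.9, -0.4]
gripper_width: 0.0
gripper_force: 0.0
```

Emit:
arm_command --commands '[[[40,-27,0,0,0,1.2,1],[80,-55,0,0,0,2.4,1],[120,-82,0,0,0,3.6,1],[160,-109,0,0,0,4.7,1],[200,-137,0,0,0,4.7,1]]]'

```text
time_s: 1.6
position: [655.4, -32.7, 303.6]
eef_rot: [3.142, 0.0, -0.052]
force: [-0.1, -1.4, 0.8]
gripper_width: -0.2
gripper_force: 0.0
```

```bash
python3 - <<'E'
from h import *
s=manip.state(); print(s["time_s"],s["position"],s["eef_rot"],s["force"],s["gripper_width"])
c,im=shot("wrist","w1")
for p in [(656,-34,115),(656,56,115),(656,-124,115)]: print(proj(c,p))
print(-c[1].T@c[2],c[1][2])
E
```

```text
1.6 [655.38526112 -32.65261763 303.55135364] [ 3.14152009e+00  4.10019006e-04 -5.19151507e-02] [-0.13087464 -1.39181911  0.80128092] -0.1694335686248448
[322.48642792 193.97626172]
[221.86633088 198.9498111 ]
[424.13302263 188.95197361]
[736.80952365 -36.76974709 374.74756982] [-0.32042851  0.01533519 -0.94714856]
```

View pics/w1.png

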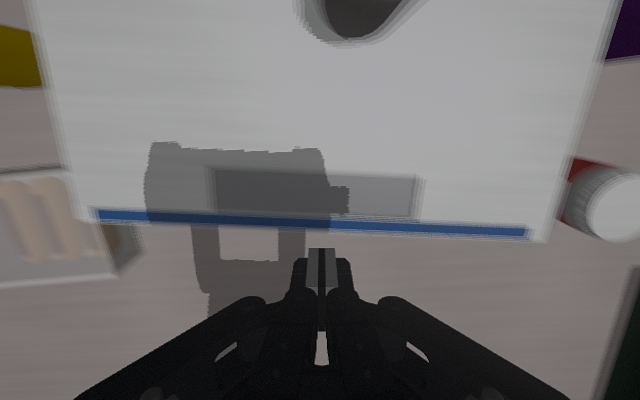

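The wrist view shows the groove from (210,168) to (418,217), with the blue lip line (97,215)–(527,232) below it. The image is slightly blurred, so I'll repeat it now the arm has settled and measure the edges.

```bash
python3 - <<'E'
from h import *
s=manip.state(); c,im=shot("wrist","w2"); c,im=shot("wrist","w3"); s=manip.state(); print(s["time_s"],s["position"],s["eef_rot"])
b,g,r=[im[...,i].astype(int) for i in range(3)]
mb=((b>r+40)).astype(np.uint8); kb=max(cv2.findContours(mb,0,2)[0],key=cv2.contourArea)
bx=cv2.boxPoints(cv2.minAreaRect(kb)); print("blue",bx.round(1).tolist())
P=np.array([plane(c,p,96) for p in bx]); print(P.round(1))
for row in (175,185,195,205): print(row, [ (x,int(g[row,x])) for x in list(range(202,222,2))+list(range(404,430,2))])
for col in (260,380,400): print(col,[(y,int(g[y,col])) for y in range(158,236,2)])
E
```

```text
1.75 [655.45478218 -32.22747785 302.71991871] [-3.14132710e+00  1.65939263e-03 -4.50220979e-02]
blue [[101.4000015258789, 222.3000030517578], [102.0, 210.10000610351562], [537.0999755859375, 232.0], [536.5, 244.1999969482422]]
[[ 631.8  186.7   96. ]
 [ 644.3  182.6   96. ]
 [ 602.4 -242.3   96. ]
 [ 588.9 -244.1   96. ]]
175 [(202, 105), (204, 106), (206, 105), (208, 106), (210, 106), (212, 106), (214, 106), (216, 106), (218, 101), (220, 67), (404, 168), (406, 168), (408, 168), (410, 167), (412, 167), (414, 167), (416, 166), (418, 166), (420, 165), (422, 166), (424, 166), (426, 166), (428, 166)]
185 [(202, 108), (204, 106), (206, 107), (208, 108), (210, 107), (212, 108), (214, 107), (216, 107), (218, 106), (220, 72), (404, 123), (406, 123), (408, 123), (410, 123), (412, 123), (414, 123), (416, 123), (418, 123), (420, 123), (422, 123), (424, 122), (426, 122), (428, 82)]
195 [(202, 109), (204, 109), (206, 110), (208, 109), (210, 109), (212, 108), (214, 109), (216, 107), (218, 108), (220, 82), (404, 121), (406, 123), (408, 122), (410, 121), (412, 120), (414, 121), (416, 122), (418, 122
[... 1018 characters left out ...]
196, 122), (198, 121), (200, 121), (202, 120), (204, 120), (206, 119), (208, 119), (210, 119), (212, 118), (214, 118), (216, 119), (218, 117), (220, 112), (222, 103), (224, 108), (226, 69), (228, 70), (230, 70), (232, 71), (234, 70)]
400 [(158, 168), (160, 168), (162, 166), (164, 168), (166, 169), (168, 168), (170, 169), (172, 167), (174, 167), (176, 169), (178, 170), (180, 132), (182, 124), (184, 123), (186, 123), (188, 123), (190, 122), (192, 122), (194, 122), (196, 121), (198, 121), (200, 121), (202, 121), (204, 120), (206, 120), (208, 119), (210, 118), (212, 119), (214, 119), (216, 118), (218, 118), (220, 118), (222, 84), (224, 173), (226, 72), (228, 71), (230, 71), (232, 69), (234, 71)]
```

View pics/w3.png

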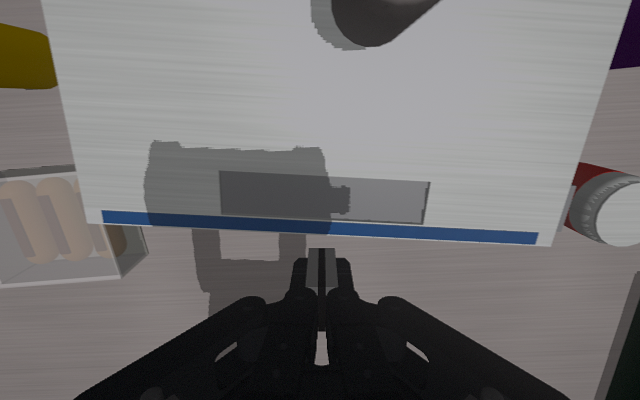

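Groove corners in w3: (219,171), (220,213), (426,224), (430,182); blue stripe (102,216)–(537,238). Next I'll triangulate its height and position against the scene view.

```bash
python3 - <<'E'
from h import *
w=cal("wrist"); sc=cal("scene"); sd=cal("side")
for a,b,e in (((102,216),(362,174),(279,175.5)),((537,238),(203,245),(354,283.5))):
    print("blue", tri(w,a,sc,b), tri(w,a,sd,e))
q=[(219,171.5),(220,214),(425,223),(429.5,180.5)]
for z in (115,118,120):
    P=np.array([plane(w,p,z) for p in q]); print(z,P.round(1).tolist(),P.mean(0).round(1),"len",np.linalg.norm(P[0]-P[3]).round(1),np.linalg.norm(P[1]-P[2]).round(1),"wid",np.linalg.norm(P[0]-P[1]).round(1),"yaw",[round(float(np.arctan2(-(u-v)[0],(u-v)[1])),4) for u,v in((P[0],P[3]),(P[1],P[2]))])
m=np.mean(q,0); print("groove h",tri(w,m,sc,(290.3,217.6)),tri(w,m,sd,(322.1,221.2)))
s=manip.state();print(s["position"],s["eef_rot"])
E
```

```text
blue (array([643.00837218, 170.08583543, 110.84472892]), np.float64(0.874811507416504)) (array([647.69158196, 159.66675711, 125.17932846]), np.float64(0.6383432435036713))
blue (array([ 613.30224   , -220.93953312,  127.11347829]), np.float64(5.143624867668236)) (array([ 609.27050721, -223.38735483,  125.27527459]), np.float64(0.6044669693156606))
115 [[680.4, 54.9, 115.0], [641.3, 60.0, 115.0], [624.1, -126.1, 115.0], [664.2, -127.4, 115.0]] [652.5 -34.6 115. ] len 183.1 186.9 wid 39.5 yaw [-0.0886, -0.0921]
118 [[681.1, 53.9, 118.0], [642.4, 58.9, 118.0], [625.4, -125.0, 118.0], [665.1, -126.4, 118.0]] [653.5 -34.6 118. ] len 181.0 184.7 wid 39.0 yaw [-0.0886, -0.0921]
120 [[681.5, 53.2, 120.0], [643.1, 58.2, 120.0], [626.3, -124.3, 120.0], [665.6, -125.7, 120.0]] [654.1 -34.7 120. ] len 179.6 183.3 wid 38.7 yaw [-0.0886, -0.0921]
groove h (array([654.99058663, -33.55284936, 118.47711426]), np.float64(2.085482949330065)) (array([655.09954272, -35.07552749, 119.21571512]), np.float64(2.205122269089907))
[655.45478218 -32.22747785 302.71991871] [-3.14132710e+00  1.65939263e-03 -4.50220979e-02]
```

Emit:
arm_command --commands '[[[-4,45,10,0,0,0.46,1],[-4,52,50,0,0,0.46,1],[-4,52,85,0,0,0.46,1],[-4,52,104,0,0,0.46,1],[-4,52,104,0,0,0.46,1]]]'

```text
time_s: 2.25
position: [646.6, -87.1, 196.6]
eef_rot: [-3.141, 0.005, -0.089]
force: [0.1, 0.6, 0.1]
gripper_width: -0.0
gripper_force: 0.0
```

```bash
python3 - <<'E'
from h import *
c,im=shot("wrist","w4"); c,im=shot("wrist","w5"); s=manip.state(); print(s["time_s"],s["position"],s["eef_rot"],s["force"])
R=cv2.Rodrigues(np.array([0,0,s["eef_rot"][2]]))[0]
tip=s["position"]-[0,0,72.6]; print(tip,"offset along/ across", R.T@(tip-[654,-34.6,115]))
print(proj(c,tip),[proj(c,p).round(1).tolist() for p in [(681.5,53.2,120),(643,58,120),(626.3,-124.3,120),(665.6,-125.7,120)]])
E
```

```text
2.35 [647.91357728 -86.93348539 200.74314223] [ 3.14145076e+00 -2.41455089e-04 -8.90953488e-02] [0.3520285  0.06719697 0.60240153]
[647.91357728 -86.93348539 128.14314223] offset along/ across [ -1.40577786 -52.66746646  13.14314223]
[320.71637667 260.62761613] [[50.3, 217.7], [67.4, 281.1], [389.5, 281.7], [390.9, 217.5]]
```

View pics/w5.png

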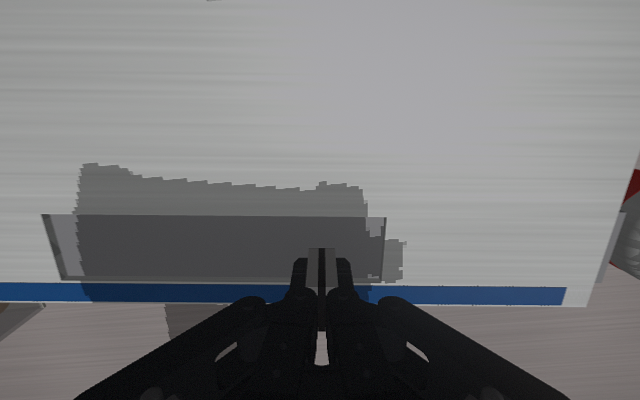

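The groove is well aligned with the tool. The fingertips at (321,255) sit between the groove's edges (rows 214 and 281), and the groove's right end is at column 386. Lowering gently.

Emit:
arm_command --commands '[[[1,0,3,0,0,0,1],[1,0,5,0,0,0,1],[1,0,7,0,0,0,1],[1,0,8.5,0,0,0,1],[1,0,9.5,0,0,0,1]]]'

```text
time_s: 2.85
position: [649.1, -86.3, 190.4]
eef_rot: [3.142, -0.0, -0.088]
force: [0.1, 0.2, -1.1]
gripper_width: 0.2
gripper_force: 0.0
```

Emit:
arm_command --commands '[[[0,0,0,0,0,0,1],[0,0,0.4,0,0,0,1],[0,0,0.8,0,0,0,1],[0,0,1.2,0,0,0,1],[0,0,1.2,0,0,0,1]]]'

```text
time_s: 3.35
position: [649.1, -86.4, 189.2]
eef_rot: [-3.142, 0.0, -0.088]
force: [-0.4, -0.4, 0.4]
gripper_width: 0.1
gripper_force: 0.0
```

Emit:
arm_command --commands '[[[0,0,0.3,0,0,0,1],[0,0,0.6,0,0,0,1],[0,0,0.9,0,0,0,1],[0,0,1.2,0,0,0,1],[0,0,1.2,0,0,0,1]]]'

```text
time_s: 3.85
position: [649.1, -86.4, 188.0]
eef_rot: [-3.142, 0.0, -0.089]
force: [-0.5, 0.6, 0.4]
gripper_width: -0.3
gripper_force: 0.0
```

Emit:
arm_command --commands '[[[0,0,0.3,0,0,0,1],[0,0,0.6,0,0,0,1],[0,0,0.8,0,0,0,1],[0,0,0.8,0,0,0,1]]]'

```text
time_s: 4.25
position: [649.1, -86.4, 187.2]
eef_rot: [-3.142, -0.0, -0.088]
force: [0.0, -0.5, 0.8]
gripper_width: 0.3
gripper_force: 0.4
```

Emit:
arm_command --commands '[[[0,0,0.3,0,0,0,1],[0,0,0.6,0,0,0,1],[0,0,0.8,0,0,0,1],[0,0,0.8,0,0,0,1]]]'

```text
time_s: 4.65
position: [649.1, -86.4, 186.4]
eef_rot: [-3.142, -0.0, -0.088]
force: [-0.1, -0.8, 0.5]
gripper_width: 0.2
gripper_force: 0.4
```

Emit:
arm_command --commands '[[[0,0,0.3,0,0,0,1],[0,0,0.6,0,0,0,1],[0,0,0.8,0,0,0,1],[0,0,0.8,0,0,0,1]]]'

```text
time_s: 5.05
position: [649.1, -86.4, 185.6]
eef_rot: [3.142, -0.0, -0.089]
force: [0.4, -0.8, 0.8]
gripper_width: 0.2
gripper_force: 0.4
```

Emit:
arm_command --commands '[[[0,0,0.3,0,0,0,1],[0,0,0.6,0,0,0,1],[0,0,0.8,0,0,0,1],[0,0,0.8,0,0,0,1]]]'

```text
time_s: 5.45
position: [649.1, -86.4, 184.8]
eef_rot: [-3.142, 0.0, -0.088]
force: [0.6, -0.2, 1.1]
gripper_width: -0.1
gripper_force: 0.5
```

Emit:
arm_command --commands '[[[0,0,0.3,0,0,0,1],[0,0,0.6,0,0,0,1],[0,0,0.8,0,0,0,1],[0,0,0.8,0,0,0,1]]]'

```text
time_s: 5.85
position: [649.1, -86.4, 183.9]
eef_rot: [-3.142, 0.0, -0.088]
force: [0.1, -0.1, 1.3]
gripper_width: -0.1
gripper_force: 0.5
```

Emit:
arm_command --commands '[[[0,0,0.4,0,0,0,1],[0,0,0.8,0,0,0,1],[0,0,1.0,0,0,0,1],[0,0,1.0,0,0,0,1]]]'

```text
time_s: 6.25
position: [649.1, -86.4, 183.0]
eef_rot: [-3.142, -0.0, -0.089]
force: [0.4, -0.1, 1.8]
gripper_width: 0.1
gripper_force: 0.5
```

Emit:
arm_command --commands '[[[0,0,0.4,0,0,0,1],[0,0,0.8,0,0,0,1],[0,0,1.0,0,0,0,1],[0,0,1.0,0,0,0,1]]]'

```text
time_s: 6.65
position: [649.1, -86.4, 182.0]
eef_rot: [-3.142, 0.0, -0.088]
force: [1.3, 0.9, 0.3]
gripper_width: 0.3
gripper_force: 0.6
```

It sinks at near-constant low force, so this is the flap. Carrying on in small steps.

Emit:
arm_command --commands '[[[0,0,0.4,0,0,0,1],[0,0,0.8,0,0,0,1],[0,0,1.2,0,0,0,1],[0,0,1.2,0,0,0,1]]]'

```text
time_s: 7.05
position: [649.1, -86.4, 180.7]
eef_rot: [-3.142, 0.0, -0.088]
force: [0.2, -0.6, 1.1]
gripper_width: 0.4
gripper_force: 0.6
```

Emit:
arm_command --commands '[[[0,0,0.4,0,0,0,1],[0,0,0.8,0,0,0,1],[0,0,1.2,0,0,0,1],[0,0,1.2,0,0,0,1]]]'

```text
time_s: 7.45
position: [649.1, -86.4, 179.7]
eef_rot: [-3.142, -0.0, -0.089]
force: [-0.5, 0.3, 1.6]
gripper_width: 0.2
gripper_force: 1.0
```

Emit:
arm_command --commands '[[[0,0,0.4,0,0,0,1],[0,0,0.8,0,0,0,1],[0,0,1.0,0,0,0,1],[0,0,1.0,0,0,0,1]]]'

```text
time_s: 7.85
position: [649.1, -86.4, 179.1]
eef_rot: [3.142, -0.0, -0.088]
force: [-2.0, 0.2, 5.6]
gripper_width: -0.0
gripper_force: 3.4
```

Emit:
arm_command --commands '[[[0,0,0.4,0,0,0,1],[0,0,0.8,0,0,0,1],[0,0,1.0,0,0,0,1],[0,0,1.0,0,0,0,1]]]'

```text
time_s: 8.25
position: [649.1, -86.4, 177.5]
eef_rot: [-3.142, -0.0, -0.089]
force: [1.3, -0.4, 1.8]
gripper_width: 0.2
gripper_force: 0.7
```

Emit:
arm_command --commands '[[[0,0,0.4,0,0,0,1],[0,0,0.8,0,0,0,1],[0,0,1.0,0,0,0,1],[0,0,1.0,0,0,0,1]]]'

```text
time_s: 8.65
position: [649.1, -86.4, 176.8]
eef_rot: [3.142, -0.0, -0.089]
force: [-1.1, 0.4, 6.1]
gripper_width: 0.3
gripper_force: 2.6
```

```bash
python3 - <<'E'
from h import *
s=manip.state(); print(s["force"],s["moment"])
c,im=shot("side","s2"); cv2.imwrite("pics/s2c.png",cv2.resize(im[130:330,200:460],None,fx=2.5,fy=2.5))
E
```

```text
[-1.0637793   0.41253582  6.0840688 ] [0.02604101 0.09742627 0.05702722]
```

Emit:
arm_command --commands '[[[0,0,0.3,0,0,0,1],[0,0,0.6,0,0,0,1],[0,0,0.7,0,0,0,1],[0,0,0.7,0,0,0,1]]]'

```text
time_s: 9.1
position: [649.1, -86.4, 176.1]
eef_rot: [-3.142, -0.0, -0.088]
force: [-0.6, 0.4, 5.2]
gripper_width: 0.3
gripper_force: 2.7
```

Emit:
arm_command --commands '[[[0,0,0.3,0,0,0,1],[0,0,0.6,0,0,0,1],[0,0,0.8,0,0,0,1],[0,0,0.8,0,0,0,1]]]'

```text
time_s: 9.5
position: [649.1, -86.4, 175.4]
eef_rot: [-3.142, -0.0, -0.089]
force: [-1.1, 0.3, 5.7]
gripper_width: 0.1
gripper_force: 2.9
```

Emit:
arm_command --commands '[[[0,0,0.3,0,0,0,1],[0,0,0.6,0,0,0,1],[0,0,0.8,0,0,0,1],[0,0,0.8,0,0,0,1]]]'

```text
time_s: 9.9
position: [649.1, -86.4, 174.6]
eef_rot: [3.142, -0.0, -0.089]
force: [-2.1, -0.3, 7.3]
gripper_width: 0.3
gripper_force: 3.1
```

Emit:
arm_command --commands '[[[0,0,0.3,0,0,0,1],[0,0,0.6,0,0,0,1],[0,0,0.7,0,0,0,1],[0,0,0.7,0,0,0,1]]]'

```text
time_s: 10.3
position: [649.1, -86.4, 174.0]
eef_rot: [3.142, -0.0, -0.088]
force: [-1.7, -0.4, 6.3]
gripper_width: 0.0
gripper_force: 3.2
```

```bash
python3 - <<'E'
from h import *
c,im=shot("side","s3"); d=cv2.absdiff(im,cv2.imread("pics/s2.png")); print(d.max(),(d.max(2)>40).sum())
b,g,r=[im[...,i].astype(int) for i in range(3)]; m=((b>r+25)&(b>g+10)); ys,xs=np.nonzero(m); print(m.sum(),xs.min(),xs.max(),ys.min(),ys.max())
E
```

```text
157 1032
1672 196 450 131 315
```

```bash
python3 - <<'E'
from h import *
a,b=cv2.imread("pics/s2.png"),cv2.imread("pics/s3.png")
cv2.imwrite("pics/cmp.png",cv2.resize(np.hstack([a[130:330,190:450],b[130:330,190:450]]),None,fx=1.5,fy=1.5))
E
```

```text
(no output)
```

View pics/cmp.png

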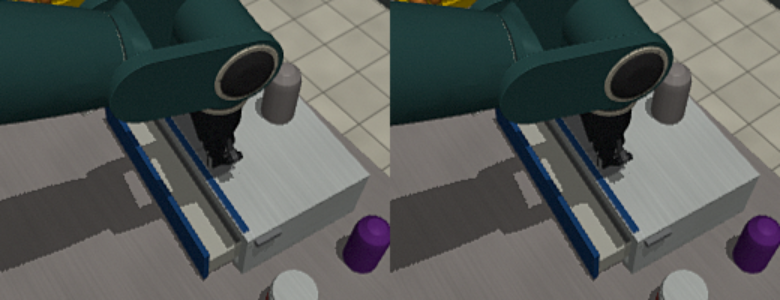

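The drawer had already popped out by the first of these frames (blue panel away from the chest front). Lifting off and moving back to look at the lip.

Emit:
arm_command --commands '[[[0,0,-5,0,0,0,1],[0,0,-15,0,0,0,1],[0,0,-35,0,0,0,1],[0,0,-65,0,0,0,1],[0,0,-95,0,0,0,1]]]'

```text
time_s: 10.85
position: [648.7, -86.3, 269.6]
eef_rot: [-3.142, 0.001, -0.088]
force: [1.1, 1.4, -0.0]
gripper_width: -0.1
gripper_force: 0.0
```

Emit:
arm_command --commands '[[[-25,20,-10,0,0,0,1],[-50,20,-10,0,0,0,1],[-75,20,-10,0,0,0,1],[-75,20,-10,0,0,0,1],[-75,20,-10,0,0,0,1]]]'

```text
time_s: 11.35
position: [572.5, -99.7, 279.2]
eef_rot: [3.142, -0.001, -0.089]
force: [0.1, 0.5, -0.5]
gripper_width: 0.2
gripper_force: 0.0
```

```bash
python3 - <<'E'
from h import *
c,im=shot("wrist","w6"); c,im=shot("wrist","w7"); s=manip.state(); print(s["time_s"],s["position"],s["eef_rot"],s["force"])
tip=s["position"]-[0,0,72.6]; print(proj(c,tip))
cs,ims=shot("side","s4")
b,g,r=[im[...,i].astype(int) for i in range(3)]
cs_=[k for k in cv2.findContours((b>r+40).astype(np.uint8),0,2)[0] if cv2.contourArea(k)>300]
for k in cs_:
    bx=cv2.boxPoints(cv2.minAreaRect(k)); print(bx.round().tolist()); [print(z,[plane(c,p,z).round(1).tolist() for p in bx]) for z in (96,120)]
E
```

```text
11.45 [573.09347683 -99.68691072 278.66359213] [-3.14153162e+00  9.79101301e-05 -8.84310269e-02] [-0.46920848  0.70705661 -0.14654117]
[320.98309727 259.72766847]
[[21.0, 217.0], [21.0, 200.0], [448.0, 205.0], [448.0, 223.0]]
96 [[577.7, 168.3, 96.0], [593.4, 161.6, 96.0], [555.2, -210.6, 96.0], [538.6, -211.1, 96.0]]
120 [[584.9, 142.3, 120.0], [599.1, 136.2, 120.0], [564.5, -200.8, 120.0], [549.5, -201.3, 120.0]]
[[-0.0, 150.0], [0.0, 134.0], [482.0, 139.0], [482.0, 155.0]]
96 [[636.8, 161.8, 96.0], [649.6, 156.1, 96.0], [610.9, -235.7, 96.0], [597.4, -236.7, 96.0]]
120 [[638.4, 136.5, 120.0], [650.0, 131.3, 120.0], [615.0, -223.6, 120.0], [602.7, -224.4, 120.0]]
```

View pics/w7.png

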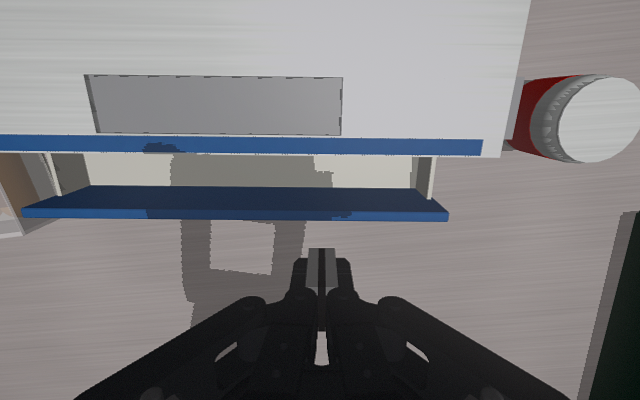

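The popped drawer's lip is the bright blue band (22,213)–(448,216). At z=96 it measures 379 mm long (380 expected), so its middle is ≈ (562,-21) and its back edge is at x≈567. The gap runs to x≈614. I'll put the closed fingers in at (588,-21).

Emit:
arm_command --commands '[[[7,-30,0,0,0,0,1],[8,-60,20,0,0,0,1],[8,-80,50,0,0,0,1],[8,-80,75,0,0,0,1],[8,-80,85,0,0,0,1]]]'

```text
time_s: 12.0
position: [587.4, -20.0, 190.7]
eef_rot: [3.142, 0.004, -0.087]
force: [-0.1, 0.1, -0.0]
gripper_width: -0.1
gripper_force: 0.0
```

Emit:
arm_command --commands '[[[0,0,0,0,0,0,1],[0,0,15,0,0,0,1],[0,0,30,0,0,0,1],[0,0,45,0,0,0,1],[0,0,54,0,0,0,1]]]'

```text
time_s: 12.5
position: [587.2, -20.8, 137.7]
eef_rot: [-3.142, 0.001, -0.089]
force: [-0.8, -0.2, 0.0]
gripper_width: -0.0
gripper_force: 0.0
```

Emit:
arm_command --commands '[[[-8,0,0,0,0,0,1],[-18,0,0,0,0,0,1],[-30,0,0,0,0,0,1],[-42,0,0,0,0,0,1],[-52,0,0,0,0,0,1]]]'

```text
time_s: 13.0
position: [534.8, -15.9, 140.2]
eef_rot: [-3.141, -0.001, -0.088]
force: [4.0, 1.0, 0.1]
gripper_width: -0.4
gripper_force: 1.3
```

Emit:
arm_command --commands '[[[-3,0,0,0,0,0,1],[-6,0,0,0,0,0,1],[-9,0,0,0,0,0,1],[-10,0,0,0,0,0,1],[-10,0,0,0,0,0,1]]]'

```text
time_s: 13.5
position: [525.8, -15.3, 139.5]
eef_rot: [3.141, 0.0, -0.089]
force: [-0.8, -0.2, -0.5]
gripper_width: -0.1
gripper_force: 0.0
```

Emit:
arm_command --commands '[[[-2,0,0,0,0,0,1],[-4,0,0,0,0,0,1],[-6,0,0,0,0,0,1],[-7,0,0,0,0,0,1],[-7,0,0,0,0,0,1]]]'

```text
time_s: 14.0
position: [518.7, -14.6, 139.5]
eef_rot: [-3.142, 0.0, -0.088]
force: [0.6, 0.4, 0.6]
gripper_width: 0.3
gripper_force: 0.2
```

Emit:
arm_command --commands '[[[-1,0,0,0,0,0,1],[-2,0,0,0,0,0,1],[-3,0,0,0,0,0,1],[-3,0,0,0,0,0,1]]]'

```text
time_s: 14.4
position: [518.1, -14.5, 139.8]
eef_rot: [-3.141, -0.007, -0.089]
force: [33.7, -2.2, -18.6]
gripper_width: 0.2
gripper_force: 16.5
```

The force jumped to 33 N, so the drawer is at its stop. Backing off and lifting out.

Emit:
arm_command --commands '[[[4,0,0,0,0,0,1],[10,0,0,0,0,0,1],[10,0,-20,0,0,0,1],[10,0,-60,0,0,0,1],[10,0,-105,0,0,0,1]]]'

```text
time_s: 14.9
position: [525.4, -15.2, 244.7]
eef_rot: [3.142, 0.003, -0.088]
force: [-0.4, -0.7, 0.6]
gripper_width: -0.2
gripper_force: 0.0
```

Emit:
arm_command --commands '[[[0,0,-40,0,0,0,1],[0,0,-60,0,0,0,1],[0,0,-60,0,0,0,1],[0,0,-60,0,0,0,1],[0,0,-60,0,0,0,1]]]'

```text
time_s: 15.4
position: [525.7, -15.2, 303.1]
eef_rot: [3.142, 0.002, -0.088]
force: [0.4, 0.2, -0.7]
gripper_width: -0.3
gripper_force: 0.0
```

```bash
python3 - <<'E'
from h import *
c,im=shot("wrist","w8"); s=manip.state(); print(s["time_s"],s["position"],s["force"])
b,g,r=[im[...,i].astype(int) for i in range(3)]
for k in cv2.findContours((b>r+40).astype(np.uint8),0,2)[0]:
    if cv2.contourArea(k)>300:
        bx=cv2.boxPoints(cv2.minAreaRect(k)); print(bx.round().tolist()); print([plane(c,p,96).round(1).tolist() for p in bx])
a=shot("scene","scene9")[1]
cv2.imwrite("pics/fin.png",np.hstack([cv2.resize(im,(400,250)),cv2.resize(a,(400,250))]))
E
```

```text
15.45 [525.67881198 -15.20028845 303.06463586] [ 0.05728517 -0.51121404  0.40368497]
[[129.0, 215.0], [129.0, 206.0], [519.0, 209.0], [519.0, 218.0]]
[[515.7, 173.4, 96.0], [524.9, 170.6, 96.0], [487.8, -204.6, 96.0], [478.1, -205.6, 96.0]]
[[68.0, 73.0], [68.0, 55.0], [585.0, 61.0], [585.0, 78.0]]
[[645.2, 187.4, 96.0], [658.0, 182.6, 96.0], [616.0, -243.5, 96.0], [602.5, -245.8, 96.0]]
```

View pics/fin.png

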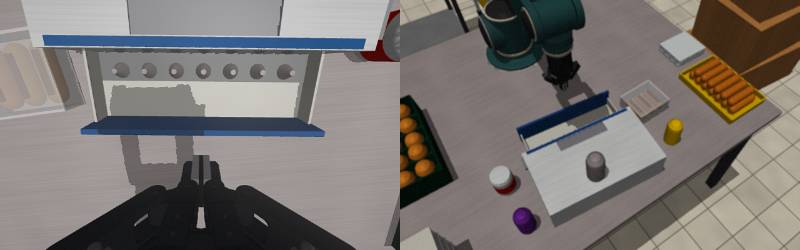

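The drawer is fully out: the lip moved about 61 mm further, onto its stop. The shaker, pastry box and tin are in place and the robot is clear. Handing in.

```bash
python3 -c "
from rig import manip
print(manip.hand_in())"
```

```text
the job is handed in; nothing more can be done
None
```

The catch was pressed, the drawer popped out and was pulled to its stop. The arm is clear, and the shaker, pastry box and tin look unmoved in the final picture. The job is handed in at about 15 s of the 64 s allowed; no verdict was returned.

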